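# Set the filter slide of a bench illuminator to its third notch

### The arm

A 6-joint arm with a two-finger parallel gripper is mounted at the origin on the work surface. World frame = base frame: x ahead of the robot, y to its left, z up, the work surface at z = 0. Lengths are in mm, angles in rad, forces in N, time in s.
With the tool pointing down it reaches from about 325 to 900 mm from the base axis. Payload 3.5 kg.
Tool frame: the origin (TCP) lies at the very end of the fingers, on their centre line; the grasp point (between the pads) lies bot.grasp_offset behind it (bot.grasp_offset is the distance from the TCP to the grasp point, in mm); z points along the fingers, y is the line along which they close (so a half turn about z gives the same grasp; the last joint's range is limited). The gripper opens to 85 mm and grips with 20 to 120 N. Pads are 22 mm wide; open, the fingers measure 114 mm over their backs; the gripper's body (76 mm by 85 mm) begins 54 mm behind the grasp point. The pads swing forward as they close: fully open they stand 13 mm farther back than shut.
Start: joints at [1.081, 0.276, -0.026, 1.268, 0, 1.467], TCP at [235.773, 578.82, 231.313] pointing down, gripper open.
Joint ranges: [-3.12, 3.12], [-0.85, 1.88], [-1.08, 1.24], [-1.95, 2.15], [-1.57, 1.53], [-3.14, 3.14]. Speed limits (rad/s): [2.57, 2.57, 3.14, 3.14, 3.14, 3.14].

### API

Orientations are given as a unit quaternion [w, x, y, z].
In Python, from rig import state, imaging, ticket, boxes_of, masks_of, spot_point, bot gives the robot as it stands.
- The arm moves only by the tool move_arm, never from a script. Its argument "rows" is a list of rows, each a list of 2 entries, a list of its own where there are three numbers: the shift along the world's x, y, z in cm, then the turn, a rotation vector about the world's x, y, z in rad. A call has 1 to 12 rows; each row is the pose to reach, as a shift and turn from the pose commanded when the call began; what a row does not reach only later rows make up. A row lasts 1/8 s, in which the tool goes at most 62.5 mm and 10.7 degrees, less where a joint would pass 70% of its speed; a pose out of reach is approached as far as the arm can. A call with a gripper value outside its range is refused whole. "hand" is the closure, from 0 (fully open) to 1 (shut), set as the call begins (left out, the last holds). The fingers move at their own pace and stop on an object; "grip_force" is the grip in N (left out, the last holds). Time passes only in rows, so rows that repeat a pose let the fingers close. It gives the time, the measured TCP pose, the force, the opening and the grip force at its end, in the units of the state.
- state(): the state, without advancing time (a new reading comes with each control period).
- imaging.camera(name): name is "side" or "top" or "wrist"; returns the picture (400x640x3 uint8, red, green, blue); there is no depth.
- imaging.camera_info(name): a dict with "fx", "fy", "cx", "cy" (pixels), "R" (3x3) and "t" (3): a world point X has camera coordinates R X + t. Camera axes: x right, y down, z forward; pixel columns grow to the right and rows downward; lengths in mm; the calibration is good to about 2 mm. A picture is of the moment at which its call begins: read the wrist's pose just before it. camera_info takes no time and is no camera call; for the wrist camera it gives the pose at the moment of the call.
- ticket.hand_in(): hands the job in; it is judged then, once.
Trained networks look in the newest picture that a camera, given by its name, has taken for a name from the list of things; names that differ only in an ending like _2 or _b are one class to them, and where a whole thing is asked for, a point or a joint stands for the part that bears it (a point fixed in the world has none). Each returns a list of dicts, best first, with "confidence" (0 to 1); they miss things now and then, are a little off and sometimes report something else, mostly with a low value. They report only what shows in the picture. A call takes as long as a camera call.
- boxes_of(camera, name): "point" ([column, row] in pixels, amid what is visible of it).
- masks_of(camera, name): "mask" (400x640 bool, what is visible of it) and "point" ([column, row] in pixels, amid what is visible of it).
- spot_point(camera, name): "point" ([column, row] in pixels: a listed point, or the origin of a listed thing).
The state is a dict: "time_s": time; "joint_pos": joint angles; "qd": joint speeds; "joint_torque": joint torques, N m; "ee_pos": TCP position; "tcp_rot": TCP orientation; "wrist_force": force on the tool from outside, world axes, zero at the start; "wrist_torque": the same for the moment, N m; "finger_gap": opening from 0.0 (shut) to 1.0 (fully open); "grasp_force": force on a finger pad.
Only numpy, scipy, OpenCV 4.12 (cv2) and the standard library are available. Lean on these libraries where they do the work, as an engineer would, in place of code of your own. Each camera call takes 0.05 s, during which the arm holds its last target. There are 200 camera calls.

### The job

With the fingertips, push the black filter lever on top of the white bench illuminator all the way back to its zero stop, the end of the track on the side of the round grey lamp drum; then push it the other way click by click and leave it seated in the third notch, counting the clicks from zero and never running on into the fourth. Only push the lever from one side at a time, do not grip it, and leave everything else where it is.

Things in the scene. Friction and masses are not known exactly. Their poses are not given: they have to be found in the camera images.
- illuminator: Fixed white box 180 (x) x 300 (y) x 80 mm high; origin at the centre of its underside, z up; its flat top (deck) is 80 mm above the origin. The lever's straight track runs along its y axis at x = -30 mm, y -75 to +75 mm. A grey round lamp drum, 54 mm across, 48 mm high, stands on the deck at x = 55, y = -115 mm: the track's zero end is the -y end, on the drum's side.
- notch_zero (a point): Point on the deck under the lever when it is in the zero notch (illuminator x = -30, y = -40 mm). Two rails, 9 mm high, flank the track 25 mm either side of its line; seven free-running steel rollers lie across it, 5 mm proud of the deck, and the lever clicks between them. Six notches, 16 mm apart; black marks on the deck at the -x side show them, the zero mark is the longest.
- notch_three (a point): Point on the deck under the lever when it is in the third notch, 48 mm along illuminator +y from the zero notch.
- lever (a joint): Lever position in m along illuminator +y: 0 = zero notch (hard stop 1.5 mm below it), 0.016 per notch, third 0.048, last 0.080. Starts near the first or second notch. Resists up to about 5 N leaving a notch; past the crest half way (8 mm) between notches it snaps on by itself into the next, and stays there (within 1 mm). It cannot be lifted.
- lever_top (a point): Top of the lever, 66 mm above the deck, over the middle of the paddle. The lever is a black upright paddle 36 mm wide (illuminator x), 10 mm thick (illuminator y, the way it slides), 19 to 62 mm above the deck, with a 9 mm round bead along its top, on an aluminium carriage 60 mm (x) x 22 mm (y) whose top is 18 mm above the deck.
- zero_face: The half of the paddle that looks to the drum's end (illuminator -y): 36 wide, 5 thick, 43 mm high; origin at the middle of its lower edge, 2.5 mm inside the face. Push here to move the lever away from zero.
- far_face: The other half of the paddle, which looks to illuminator +y; same size, origin likewise. Push here to move the lever to zero.
- lens_a: Bystander: loose trial lens, metal rim 38 mm across with a tab, 6 mm thick, lying on the deck; origin at the centre of its underside.
- drops: Bystander: loose small white bottle, 24 mm across, 55 mm high, on the deck; origin at the centre of its underside.
- cleaner: Bystander: loose clear bottle, 48 mm across, 130 mm high, on the table beyond the illuminator's drum end; origin at the centre of its underside.
- lens_b: Bystander: another loose trial lens, on the table, like the first.
- penlight: Bystander: loose metal penlight 132 mm long, 18 mm thick, lying on the table along its x axis; origin under its middle.
- occluder: Bystander: loose flat black eye occluder, a 64 mm disc on a 120 mm handle, 5 mm thick, lying on the table; origin under the middle of its handle.
- jar: Bystander: loose glass jar 72 mm across, 85 mm high, on the table; origin at the centre of its underside.

How it is judged (in metres and radians):
On the way, in this order (a step that is already met when the one before it is completed fails the run):
1. the lever is pushed home to its zero stop (value of joint lever below 0.004 m), for 0.2 s.
2. the lever is pushed out to the third notch (value of joint lever between 0.0445 and 0.0515 m and velocity of joint lever between -0.01 and 0.01 m/s), for 0.2 s.
At the end, for the whole second after the job is handed in: The lever stands still in the third notch (0.048 m, within 3.5 mm), after having been at zero (all of step 2); the robot touches nothing.
It fails at once if the lever runs on past the third notch and over the crest towards the fourth (value of joint lever above 0.0565 m).
It fails at once if the lever is gripped: the fingers press on both halves of its paddle at once (contact force between the fingers and zero_face above 1 N and contact force between the fingers and far_face above 1 N).
It fails at once if a bystander is moved more than 20 mm (distance of any of lens_a, drops, cleaner, lens_b, penlight, occluder, jar from where it was at the start of the episode above 0.02 m).
It also fails if it takes over 45 s, if anything falls off the work surface, if the arm or the gripper's body presses on something with over 40 N, if the wrist force passes 120 N, or if a joint passes its speed limit or range.

## Working session

There is one attempt and no reset: what is moved stays moved. The work goes in short steps, Python scripts to look and compute and a tool call to move; the robot and the scene stay as the last step left them, time stands still between calls to the robot, and variables do not carry over. Pictures are saved under pics/ and viewed, at most 10 in all, crops included, and the job is handed in when it is done.

Besides the shell and the picture viewer there is one more tool, called after "Request:" as name(argument=value, ...) on one line, values as JSON. move_arm: Moves the arm, as the interface text tells. Its arguments: {"type":"object","properties":{"rows":{"type":"array"},"hand":{"type":"number"},"grip_force":{"type":"number"}},"required":["rows"]}

```bash
mkdir -p pics; ls; cat > h.py <<'E'
import numpy as np, cv2
from rig import state, imaging, ticket, boxes_of, masks_of, spot_point, bot
def snap(c,f):
    im=imaging.camera(c); cv2.imwrite('pics/'+f,cv2.cvtColor(im,cv2.COLOR_RGB2BGR)); return im
def ray(c,p):
    i=imaging.camera_info(c); R=np.array(i['R']);t=np.array(i['t'])
    d=R.T@np.array([(p[0]-i['cx'])/i['fx'],(p[1]-i['cy'])/i['fy'],1]); return -R.T@t,d
def atz(c,p,z):
    o,d=ray(c,p); return o+d*(z-o[2])/d[2]
def tri(cs):
    A=0;b=0
    for c,p in cs:
        o,d=ray(c,p); d=d/np.linalg.norm(d); P=np.eye(3)-np.outer(d,d); A=A+P; b=b+P@o
    X=np.linalg.solve(A,b)
    return X
def proj(c,X):
    i=imaging.camera_info(c); v=np.array(i['R'])@X+np.array(i['t']); return [i['fx']*v[0]/v[2]+i['cx'],i['fy']*v[1]/v[2]+i['cy']]
E
python3 - <<'E'
from h import *
np.set_printoptions(precision=1,suppress=True)
print(state()['ee_pos'],state()['tcp_rot'],bot.grasp_offset)
a=snap('top','top1.png');b=snap('side','side1.png')
cv2.imwrite('pics/both.png',cv2.cvtColor(np.vstack([a,b]),cv2.COLOR_RGB2BGR)[:, :])
for n in ['lever_top','notch_zero','notch_three','illuminator','zero_face','far_face','lens_a','drops','cleaner','jar']:
    r={}
    for c in ['top','side']:
        s=spot_point(c,n)
        if s: r[c]=s[0]['point']; print(n,c,np.array(s[0]['point']),round(s[0]['confidence'],2))
    if len(r)==2: print('  tri',tri(list(r.items())))
    z={'lever_top':146,'notch_zero':80,'notch_three':80,'drops':80,'lens_a':80,'zero_face':99,'far_face':99}.get(n,0)
    for c in r: print('  atz',c,atz(c,r[c],z))
E
```

```text
pics
[235.4 578.1 230.1] [-0.   0.2  1.  -0. ] 18.700000000000003
lever_top top [350.7 215.5] 0.66
  atz top [ 519.3 -114.1  146. ]
notch_zero top [355.6 218.4] 0.65
notch_zero side [324.2 247.7] 0.82
  tri [ 514.8 -135.7   89.1]
  atz top [ 517.1 -137.3   80. ]
  atz side [ 517.8 -128.6   80. ]
notch_three top [338.8 214.5] 0.85
notch_three side [317.3 234.6] 0.61
  tri [529.  -79.4  79.2]
  atz top [529.9 -79.8  80. ]
  atz side [527.6 -79.7  80. ]
illuminator top [342.2 210.6] 0.89
illuminator side [326.6 250.5] 0.94
  tri [549.7 -95.3  17.2]
  atz top [553.7 -97.4   0. ]
  atz side [555.9 -82.4   0. ]
zero_face side [323.  239.2] 0.58
  atz side [ 522.  -116.4   99. ]
lens_a top [304.2 217.4] 0.54
lens_a side [332.3 378.4] 0.76
  tri [  668.4    64.  -1156.1]
  atz top [518.5  38.6  80. ]
  atz side [ 339.2 -432.5   80. ]
drops top [312.  193.7] 0.45
drops side [317.2 204.3] 0.44
  tri [594.8  15.3  83.6]
  atz top [601.1  12.9  80. ]
  atz side [590.8  20.1  80. ]
cleaner top [395.1 197.5] 0.73
cleaner side [387.4 298.6] 0.69
  tri [ 606.  -294.1  -15. ]
  atz top [ 604.4 -291.3    0. ]
  atz side [ 597.4 -301.3    0. ]
jar top [424.  198.4] 0.56
jar side [411.9 324.3] 0.71
  tri [ 599.5 -394.5    5.3]
  atz top [ 602.2 -397.2    0. ]
  atz side [ 600.2 -391.7    0. ]
```

View pics/top1.png

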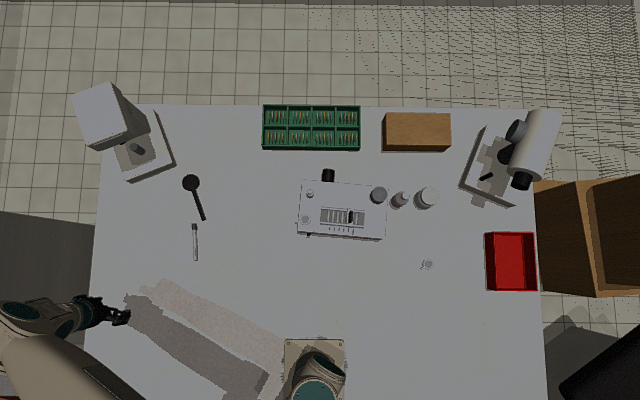

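View pics/side1.png

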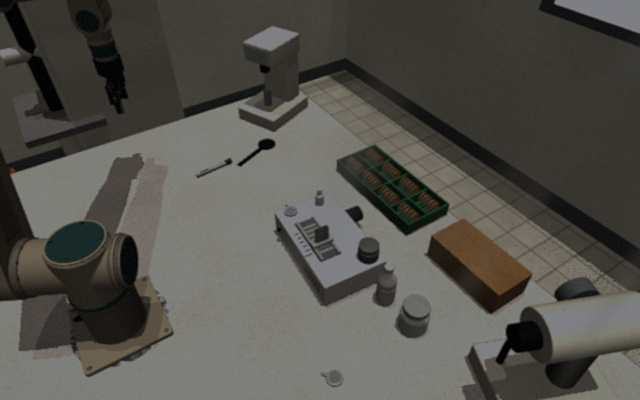

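Request:
move_arm(rows=[[[2,-5,4],[0,0,0]],[[4.5,-10.5,8],[0,0,0]],[[7,-16.5,10],[0,0,0]],[[9.5,-22.5,10],[0,0,0]],[[12,-28.5,10],[0,0,0]],[[14.5,-34.5,10],[0,0,0]],[[17,-40,10],[0,0,0]],[[19.5,-46,10],[0,0,0]],[[22,-52,10],[0,0,0]],[[24,-58,10],[0,0,0]],[[25,-64,10],[0,0,0]],[[25,-66,10],[0,0,0]]], hand=1, grip_force=20)

```text
time_s: 2.6
ee_pos: [486.2, -83.7, 331.4]
tcp_rot: [0.0, 0.193, 0.981, -0.0]
wrist_force: [0.8, -0.1, -0.1]
finger_gap: 0.001
grasp_force: 0.0
```

```bash
cat > look.py <<'E'
from h import *
import sys
np.set_printoptions(precision=1,suppress=True)
s=state();print(s['time_s'],np.array(s['ee_pos']),s['tcp_rot'],s['joint_pos'],s['finger_gap'],np.array(s['wrist_force']))
snap('wrist',sys.argv[1])
for n,z in [('lever_top',146),('notch_zero',80),('notch_three',80),('zero_face',99),('far_face',99),('illuminator',0),('drops',80),('lens_a',80)]:
    r=spot_point('wrist',n)
    if r: print(n,np.array(r[0]['point']),round(r[0]['confidence'],2),atz('wrist',r[0]['point'],z))
E
python3 look.py w1.png
```

```text
2.6 [486.2 -83.7 331.4] [ 0.   0.2  1.  -0. ] [-0.3  0.  -0.1  1.4 -0.   0.1] 0.001146639833367636 [ 0.8 -0.1 -0.1]
lever_top [306.2 208.7] 0.84 [ 517.1 -115.8  146. ]
notch_zero [335.  185.6] 0.71 [521.6 -78.8  80. ]
notch_three [333.5 186.2] 0.68 [521.3 -79.3  80. ]
zero_face [307.9 199.4] 0.63 [ 520.  -112.5   99. ]
far_face [309.3 195.3] 0.58 [ 515.9 -108.4   99. ]
illuminator [330.6 193.2] 0.6 [551.1 -90.8   0. ]
drops [424.1 210.8] 0.69 [596.7  20.2  80. ]
lens_a [ 93.6 156.3] 0.78 [ 374.3 -339.8   80. ]
```

View pics/w1.png

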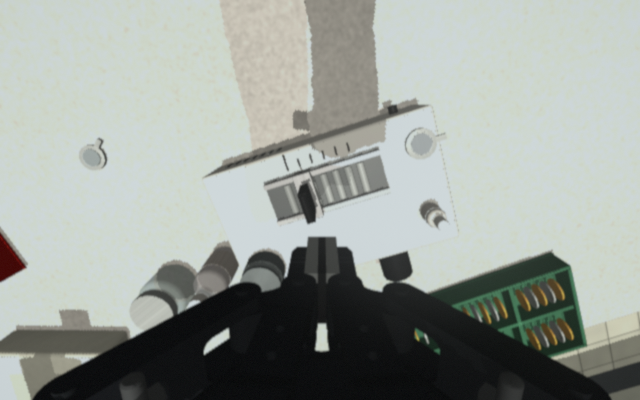

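The wrist picture shows the lever at (308,202), zero mark at (286,163) with five more up to (348,147), drum at (262,268) and loose things lens_a (422,143) and drops (435,212). I'll fit the illuminator pose from marks and deck corners.

```bash
python3 - <<'E'
from h import *
np.set_printoptions(precision=1,suppress=True)
P=lambda u,v,z=80: atz('wrist',[u,v],z)
for p in [(286,163),(299,163),(311,158),(323,155),(335,151),(348,147)]: print('mark',P(*p))
for p in [(206,177),(430,104),(458,230)]: print('corner',P(*p))
for p in [(264,184),(380,150),(388,187),(279,222)]: print('rail/track corner',P(*p))
im=cv2.imread('pics/w1.png'); c=im[95:285,195:470]; cv2.imwrite('pics/c1.png',cv2.resize(c,None,fx=2.9,fy=2.9,interpolation=cv2.INTER_CUBIC))
E
```

```text
mark [ 471.4 -121.6   80. ]
mark [ 477.4 -106.6   80. ]
mark [477.2 -90.2  80. ]
mark [479.3 -75.   80. ]
mark [480.2 -59.4  80. ]
mark [481.6 -42.7  80. ]
corner [ 449.9 -222.8   80. ]
corner [470.3  65.5  80. ]
corner [639.7  54.3  80. ]
rail/track corner [ 485.7 -158.6   80. ]
rail/track corner [499.9  -7.3  80. ]
rail/track corner [548.5 -13.3  80. ]
rail/track corner [ 540.2 -162.    80. ]
```

View pics/c1.png

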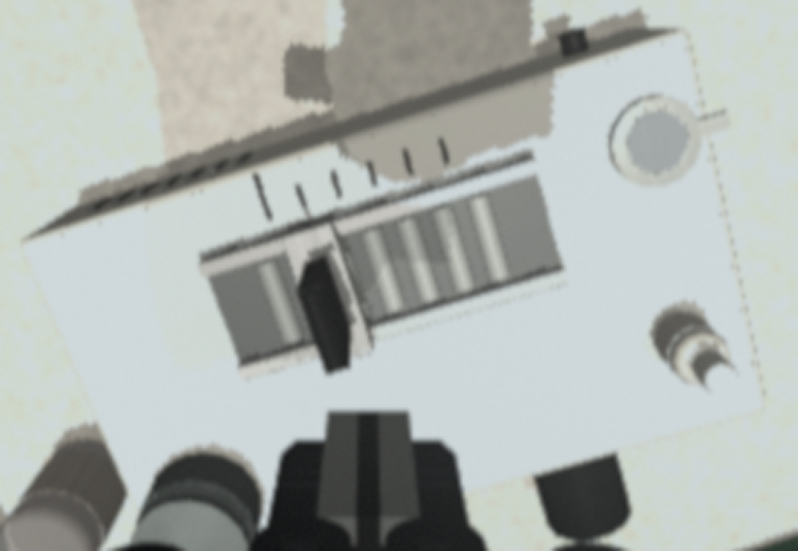

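Request:
move_arm(rows=[[[0.5,0.3,-2],[0,0,-0.18]],[[1,0.6,-4],[0,0,-0.36]],[[1.5,0.9,-6],[0,0,-0.54]],[[2,1.2,-8],[0,0,-0.72]],[[2.5,1.5,-10],[0,0,-0.9]],[[3,1.9,-12],[0,0,-1.08]],[[3.4,1.9,-13],[0,0,-1.25]],[[3.4,1.9,-16],[0,0,-1.25]],[[3.4,1.9,-19],[0,0,-1.25]],[[3.4,1.9,-21.5],[0,0,-1.25]],[[3.4,1.9,-21.5],[0,0,-1.25]]])

```text
time_s: 4.42
ee_pos: [517.6, -60.7, 114.4]
tcp_rot: [-0.002, 0.729, 0.684, -0.001]
wrist_force: [-1.1, 0.2, 0.6]
finger_gap: 0.002
grasp_force: 0.0
```

```bash
python3 look.py w2.png; python3 - <<'E'
from h import *
a=snap('side','s2.png')[170:290,240:400]; w=cv2.imread('pics/w2.png')
a=cv2.resize(cv2.cvtColor(a,cv2.COLOR_RGB2BGR),(400,300),interpolation=cv2.INTER_CUBIC)
t=cv2.resize(cv2.cvtColor(snap('top','t2.png')[165:255,280:400],cv2.COLOR_RGB2BGR),(400,300),interpolation=cv2.INTER_CUBIC)
cv2.imwrite('pics/m2.png',np.vstack([cv2.resize(w[:,80:560],(360,300)),a]) if 0 else np.vstack([np.hstack([a,t]),cv2.resize(w[:240],(800,300))]))
E
```

```text
4.425 [517.6 -60.7 114.4] [-0.   0.7  0.7 -0. ] [-0.2  0.2 -0.4  1.   0.   1.4] 0.0019929447018920566 [-1.1  0.2  0.6]
notch_zero [327.  325.9] 0.93 [ 519.6 -134.4   80. ]
far_face [325.2 320.3] 0.78 [ 519.4 -115.7   99. ]
illuminator [362.2 223.5] 0.72 [554.2 -95.2   0. ]
drops [468.1  72.7] 0.63 [603.2  19.   80. ]
lens_a [300.3  52.5] 0.8 [515.3  34.5  80. ]
```

View pics/m2.png

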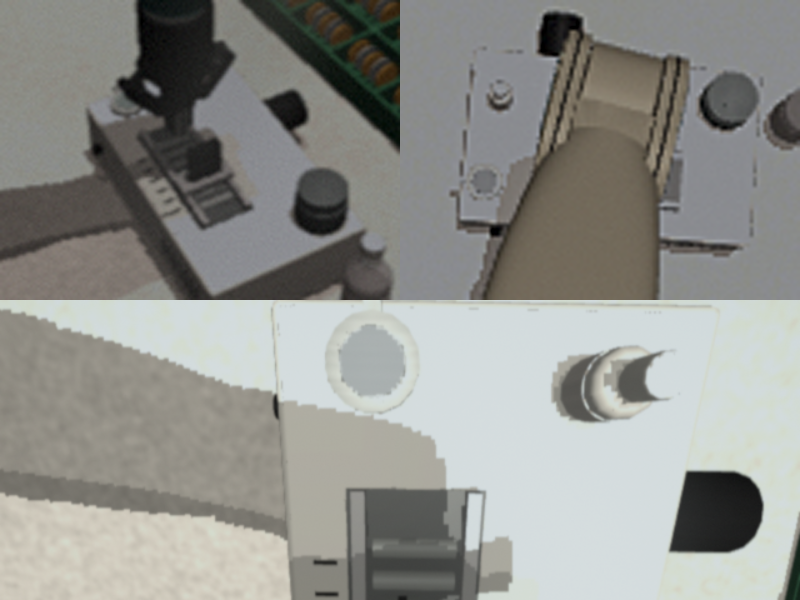

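The side view shows the shut fingers on the far (+y) side of the paddle, lined up with it, so I push towards zero.

Request:
move_arm(rows=[[[0,-0.8,0],[0,0,0]],[[0,-1.6,0],[0,0,0]],[[-0.1,-2.2,0],[0,0,0]],[[-0.1,-2.6,0],[0,0,0]],[[-0.1,-3.0,0],[0,0,0]],[[-0.1,-3.4,0],[0,0,0]],[[-0.1,-3.4,0],[0,0,0]]])

```text
time_s: 5.85
ee_pos: [518.8, -96.4, 116.3]
tcp_rot: [0.0, 0.73, 0.683, 0.0]
wrist_force: [0.6, -0.1, 0.5]
finger_gap: -0.0
grasp_force: 0.0
```

Request:
move_arm(rows=[[[0,-0.3,0],[0,0,0]],[[0,-0.6,0],[0,0,0]],[[0,-0.6,0],[0,0,0]]])

```text
time_s: 6.22
ee_pos: [518.5, -102.0, 116.3]
tcp_rot: [-0.0, 0.73, 0.683, -0.0]
wrist_force: [-1.0, 1.2, 1.3]
finger_gap: -0.003
grasp_force: 0.9
```

Request:
move_arm(rows=[[[0,-0.3,0],[0,0,0]],[[0,-0.5,0],[0,0,0]],[[0,-0.5,0],[0,0,0]]])

```text
time_s: 6.6
ee_pos: [519.2, -107.9, 116.4]
tcp_rot: [0.001, 0.73, 0.683, -0.0]
wrist_force: [0.6, -0.5, 0.5]
finger_gap: 0.001
grasp_force: 0.0
```

Request:
move_arm(rows=[[[0,-0.2,0],[0,0,0]],[[0,-0.4,0],[0,0,0]],[[0,-0.4,0],[0,0,0]]])

```text
time_s: 6.98
ee_pos: [518.9, -111.5, 116.4]
tcp_rot: [0.0, 0.73, 0.683, 0.0]
wrist_force: [-0.1, 0.4, 0.7]
finger_gap: -0.001
grasp_force: 0.0
```

Request:
move_arm(rows=[[[0,-0.2,0],[0,0,0]],[[0,-0.3,0],[0,0,0]],[[0,-0.3,0],[0,0,0]]])

```text
time_s: 7.35
ee_pos: [518.8, -114.3, 116.3]
tcp_rot: [0.0, 0.73, 0.683, -0.0]
wrist_force: [0.3, 0.3, 0.1]
finger_gap: -0.003
grasp_force: 0.0
```

Request:
move_arm(rows=[[[0,-0.2,0],[0,0,0]],[[0,-0.2,0],[0,0,0]]])

```text
time_s: 7.6
ee_pos: [518.7, -115.8, 116.3]
tcp_rot: [-0.0, 0.73, 0.683, 0.0]
wrist_force: [-0.1, 1.7, 0.7]
finger_gap: -0.001
grasp_force: 0.8
```

Request:
move_arm(rows=[[[0,-0.2,0],[0,0,0]],[[0,-0.2,0],[0,0,0]]])

```text
time_s: 7.85
ee_pos: [518.6, -116.1, 116.4]
tcp_rot: [-0.002, 0.73, 0.684, 0.002]
wrist_force: [-0.7, 7.2, 1.6]
finger_gap: -0.001
grasp_force: 3.5
```

```bash
python3 - <<'E'
from h import *
def e(a): return cv2.resize(cv2.cvtColor(a,cv2.COLOR_RGB2BGR),(400,300),interpolation=cv2.INTER_CUBIC)
a=snap('side','s3.png');w=snap('wrist','w3.png')
cv2.imwrite('pics/m3.png',np.hstack([e(a[200:290,270:390]),e(w)]))
E
```

```text
(no output)
```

View pics/m3.png

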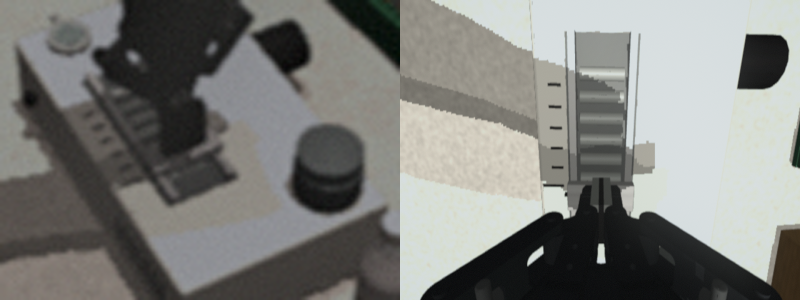

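Request:
move_arm(rows=[[[0,-0.2,0],[0,0,0]],[[0,-0.2,0],[0,0,0]],[[0,-0.2,0],[0,0,0]]])

```text
time_s: 8.32
ee_pos: [518.6, -116.2, 116.4]
tcp_rot: [-0.003, 0.729, 0.684, 0.003]
wrist_force: [-0.5, 11.5, 3.7]
finger_gap: 0.003
grasp_force: 5.9
```

Hard stop confirmed (11.5 N with no travel). Now over to the zero side.

Request:
move_arm(rows=[[[0,1.5,0],[0,0,0]],[[0,2,2],[0,0,0]],[[0,2,6],[0,0,0]],[[0,1,8],[0,0,0]],[[0,-2,8],[0,0,0]],[[-0.2,-5,8],[0,0,0]],[[-0.3,-5.2,8],[0,0,0]],[[-0.3,-5.2,5],[0,0,0]],[[-0.3,-5.2,2],[0,0,0]],[[-0.3,-5.2,0],[0,0,0]],[[-0.3,-5.2,0],[0,0,0]]])

```text
time_s: 9.7
ee_pos: [513.9, -170.7, 114.4]
tcp_rot: [-0.002, 0.73, 0.684, -0.001]
wrist_force: [0.7, 0.1, 0.7]
finger_gap: 0.003
grasp_force: 0.0
```

```bash
python3 - <<'E'
from h import *
def e(a): return cv2.resize(cv2.cvtColor(a,cv2.COLOR_RGB2BGR),(400,300),interpolation=cv2.INTER_CUBIC)
a=snap('side','s4.png');w=snap('wrist','w4.png')
cv2.imwrite('pics/m4.png',np.hstack([e(a[200:290,270:390]),e(w)]))
print(state()['ee_pos'],state()['wrist_force'])
E
```

```text
[ 515.99665134 -171.82334184  116.75159094] [ 0.65992967  0.50405932 -0.05437144]
```

View pics/m4.png

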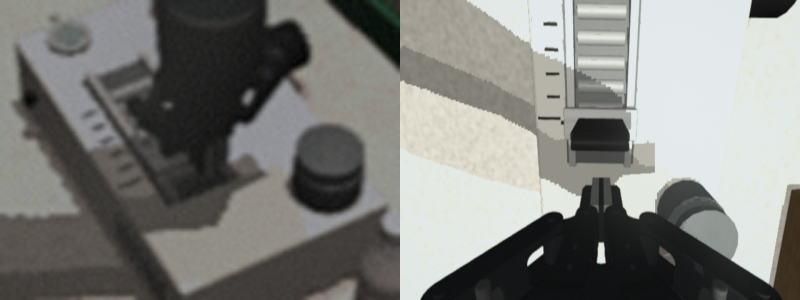

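Request:
move_arm(rows=[[[0,0.8,0],[0,0,0]],[[0,1.6,0],[0,0,0]],[[0.1,2.0,0],[0,0,0]],[[0.1,2.0,0],[0,0,0]]])

```text
time_s: 10.3
ee_pos: [517.0, -151.8, 116.6]
tcp_rot: [0.0, 0.73, 0.684, 0.0]
wrist_force: [0.4, -0.1, 1.0]
finger_gap: -0.0
grasp_force: 0.0
```

Request:
move_arm(rows=[[[0,0.2,0],[0,0,0]],[[0,0.3,0],[0,0,0]],[[0,0.3,0],[0,0,0]]])

```text
time_s: 10.68
ee_pos: [516.7, -149.2, 116.2]
tcp_rot: [-0.0, 0.73, 0.683, -0.0]
wrist_force: [0.1, 0.2, -1.1]
finger_gap: -0.003
grasp_force: 0.0
```

Request:
move_arm(rows=[[[0,0.2,0],[0,0,0]],[[0,0.3,0],[0,0,0]],[[0,0.3,0],[0,0,0]]])

```text
time_s: 11.05
ee_pos: [516.8, -146.1, 116.3]
tcp_rot: [-0.0, 0.73, 0.683, 0.0]
wrist_force: [-0.3, 0.4, 0.5]
finger_gap: 0.003
grasp_force: 0.0
```

Request:
move_arm(rows=[[[0,0.1,0],[0,0,0]],[[0,0.2,0],[0,0,0]],[[0,0.2,0],[0,0,0]]])

```text
time_s: 11.42
ee_pos: [516.8, -144.8, 116.4]
tcp_rot: [0.001, 0.73, 0.683, -0.001]
wrist_force: [0.3, -3.8, -0.7]
finger_gap: -0.001
grasp_force: 1.4
```

Request:
move_arm(rows=[[[0,0.1,0],[0,0,0]],[[0,0.2,0],[0,0,0]],[[0,0.2,0],[0,0,0]]])

```text
time_s: 11.8
ee_pos: [517.0, -141.9, 116.3]
tcp_rot: [-0.0, 0.73, 0.683, 0.0]
wrist_force: [0.3, -2.3, -2.2]
finger_gap: -0.001
grasp_force: 1.0
```

Request:
move_arm(rows=[[[0,0.1,0],[0,0,0]],[[0,0.2,0],[0,0,0]],[[0,0.2,0],[0,0,0]]])

```text
time_s: 12.18
ee_pos: [516.7, -139.7, 116.4]
tcp_rot: [-0.0, 0.73, 0.684, 0.0]
wrist_force: [1.1, -0.2, 0.2]
finger_gap: 0.002
grasp_force: 0.3
```

Request:
move_arm(rows=[[[0,0.1,0],[0,0,0]],[[0,0.2,0],[0,0,0]],[[0,0.3,0],[0,0,0]],[[0,0.3,0],[0,0,0]]])

```text
time_s: 12.68
ee_pos: [516.4, -136.8, 116.1]
tcp_rot: [-0.0, 0.73, 0.683, -0.0]
wrist_force: [-0.1, -0.3, -0.3]
finger_gap: -0.002
grasp_force: 0.0
```

Request:
move_arm(rows=[[[0,0.2,0],[0,0,0]],[[0,0.4,0],[0,0,0]],[[0,0.6,0],[0,0,0]],[[0,0.6,0],[0,0,0]]])

```text
time_s: 13.18
ee_pos: [516.7, -131.0, 116.3]
tcp_rot: [-0.0, 0.73, 0.684, -0.0]
wrist_force: [-0.6, -0.8, -0.1]
finger_gap: -0.0
grasp_force: 0.0
```

Request:
move_arm(rows=[[[0,0.1,0],[0,0,0]],[[0,0.2,0],[0,0,0]],[[0,0.3,0],[0,0,0]],[[0,0.3,0],[0,0,0]]])

```text
time_s: 13.68
ee_pos: [516.9, -128.8, 116.4]
tcp_rot: [0.001, 0.73, 0.683, -0.0]
wrist_force: [0.0, -3.3, -0.3]
finger_gap: -0.002
grasp_force: 1.5
```

Request:
move_arm(rows=[[[0,0.1,0],[0,0,0]],[[0,0.2,0],[0,0,0]],[[0,0.3,0],[0,0,0]],[[0,0.3,0],[0,0,0]]])

```text
time_s: 14.18
ee_pos: [516.9, -124.7, 116.4]
tcp_rot: [-0.0, 0.73, 0.684, 0.0]
wrist_force: [1.5, -0.9, 1.0]
finger_gap: 0.003
grasp_force: 0.6
```

Request:
move_arm(rows=[[[0,0.1,0],[0,0,0]],[[0,0.2,0],[0,0,0]],[[0,0.3,0],[0,0,0]],[[0,0.4,0],[0,0,0]],[[0,0.4,0],[0,0,0]]])

```text
time_s: 14.8
ee_pos: [516.4, -120.8, 116.1]
tcp_rot: [-0.0, 0.73, 0.683, -0.0]
wrist_force: [0.2, -0.8, 0.1]
finger_gap: 0.0
grasp_force: 0.0
```

Request:
move_arm(rows=[[[0,0.2,0],[0,0,0]],[[0,0.4,0],[0,0,0]],[[0,0.5,0],[0,0,0]],[[0,0.5,0],[0,0,0]]])

```text
time_s: 15.3
ee_pos: [516.8, -116.1, 116.3]
tcp_rot: [0.0, 0.73, 0.683, -0.0]
wrist_force: [-0.3, -0.1, 0.1]
finger_gap: 0.002
grasp_force: 0.0
```

Request:
move_arm(rows=[[[0,0.1,0],[0,0,0]],[[0,0.2,0],[0,0,0]],[[0,0.3,0],[0,0,0]],[[0,0.3,0],[0,0,0]]])

```text
time_s: 15.8
ee_pos: [516.9, -113.3, 116.4]
tcp_rot: [0.0, 0.73, 0.683, -0.0]
wrist_force: [-0.2, -0.8, 0.1]
finger_gap: -0.003
grasp_force: 0.3
```

Request:
move_arm(rows=[[[0,0.1,0],[0,0,0]],[[0,0.2,0],[0,0,0]],[[0,0.3,0],[0,0,0]],[[0,0.4,0],[0,0,0]],[[0,0.4,0],[0,0,0]]])

```text
time_s: 16.42
ee_pos: [517.0, -108.8, 116.4]
tcp_rot: [-0.0, 0.73, 0.684, 0.0]
wrist_force: [1.7, -1.1, 0.2]
finger_gap: -0.005
grasp_force: 0.6
```

Request:
move_arm(rows=[[[0,0.1,0],[0,0,0]],[[0,0.2,0],[0,0,0]],[[0,0.3,0],[0,0,0]],[[0,0.4,0],[0,0,0]],[[0,0.4,0],[0,0,0]]])

```text
time_s: 17.05
ee_pos: [516.4, -104.8, 116.1]
tcp_rot: [-0.0, 0.73, 0.683, -0.0]
wrist_force: [-0.0, -0.0, 0.9]
finger_gap: 0.0
grasp_force: 0.0
```

Request:
move_arm(rows=[[[0,-1.5,0],[0,0,0]],[[-0.2,-4,0],[0,0,0]],[[-0.2,-5,2],[0,0,0]],[[-0.2,-5,6],[0,0,0]],[[-0.2,-5,11],[0,0,0]],[[-0.2,-5,11],[0,0,0]]])

```text
time_s: 17.8
ee_pos: [517.9, -157.6, 231.3]
tcp_rot: [0.005, 0.73, 0.683, 0.002]
wrist_force: [-0.7, -0.7, 0.6]
finger_gap: 0.003
grasp_force: 0.0
```

```bash
python3 - <<'E'
from h import *
def e(a): return cv2.resize(cv2.cvtColor(a,cv2.COLOR_RGB2BGR),(400,300),interpolation=cv2.INTER_CUBIC)
a=snap('side','s5.png');w=snap('wrist','w5.png')
cv2.imwrite('pics/m5.png',np.hstack([e(a[200:290,270:390]),e(w[:300,120:520])]))
print(state()['ee_pos'],state()['wrist_force'])
for n in ('lever_top','notch_three'):
  r=spot_point('wrist',n)
  if r: print(n,r[0]['confidence'],atz('wrist',r[0]['point'],146 if n=='lever_top' else 80))
E
```

```text
[ 515.06189302 -156.08954431  226.85827605] [ 0.2026104  -0.57127781  0.2708349 ]
lever_top 0.89 [516.85754984 -81.52074742 146.        ]
notch_three 0.89 [516.87323529 -80.57179248  80.        ]
```

View pics/m5.png

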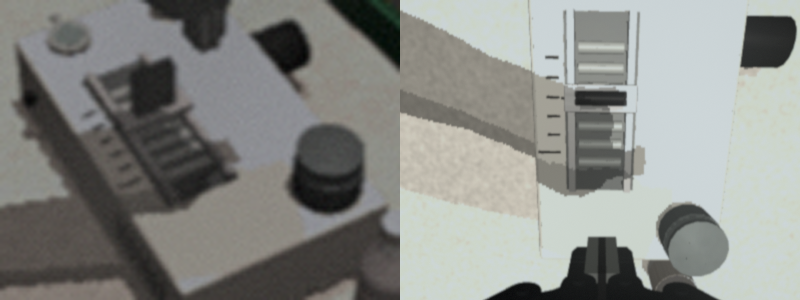

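The zero mark (longest) is at row 152 and the third mark at row 97. The carriage is centred on the third mark, the measured lever y of -81.5 mm agrees with notch three, and the fingers are clear of everything.

```bash
python3 -c "
from h import *
print(ticket.hand_in())"
```

```text
the job is handed in; nothing more can be done
None
```

I pushed the lever to its zero stop, then three clicks out to the third notch; the last wrist picture shows it seated there with the arm clear. The job is handed in, but the hand-in returned no verdict.

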